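Coast check of a bicycle wheel and its clip-on light

TASK

Set the bicycle wheel on the axle stand turning counter-clockwise (seen from above) at about a third of a turn per second, never more than half a turn per second, for instance by pushing its orange clip-on light from behind. Then let go and, without touching the wheel again, ride along with the gripper pointing down straight above the orange light (tool centre within 1.5 cm sideways, fingertips roughly 2 to 5 cm above the light) so that the wrist camera can watch it, from within two or three seconds of letting go, while the wheel still turns briskly, until it has coasted to a stop by itself. Finish hovering there over the resting light, handle the wheel gently, and leave the other things on the bench alone.

Things in the scene. Friction and masses are not known exactly. Their poses are not given: they have to be found in the camera images.
- light_top (a point): centre of the flat top of the orange light clipped to the spokes, 115 mm above the bench, 100 mm from the wheel's axis. The light is a box 50 mm long along its travel, 30 mm wide radially; its upright sides reach from 80 to 115 mm above the bench. Closed fingertips 95 to 100 mm above the bench clear spokes and tyre. x axis: radially outward, y: counter-clockwise travel, z up
- hub_top (a point): top end of the wheel's axle, on its vertical axis of turning, 102 mm above the bench (axle stub 18 mm in diameter; hub 48 mm in diameter, its top 90 mm above the bench)
- wheel (a joint): angle of the wheel (rad) about the vertical axis, growing counter-clockwise seen from above; not wrapped, no stops, starts anywhere, at rest. Wheel with light: nominally 0.8 kg, moment of inertia 0.018 kg m2 (varies from -15 to +35 percent); bearing drag 0.0007 N m s/rad plus 0.0018 N m: pushed to 2 rad/s it coasts for about 12 to 20 s
- stand: fixed steel axle stand (origin on the bench, below the wheel's axis; base 130 mm in diameter) carrying a child's 14-inch bicycle wheel lying flat: black tyre of 350 mm outer diameter, 48 to 92 mm above the bench; thin spokes 70 mm above the bench (76 mm at the hub); rim inner radius 122 mm
- oil: bystander, leave alone: yellow plastic oil bottle, 52 mm diameter, 150 mm tall
- paint: bystander, leave alone: small paint can, 80 mm diameter, 100 mm tall
- tray: bystander, leave alone: blue parts tray, 140 x 200 x 35 mm
- wrench: bystander, leave alone: wrench lying flat
- driver: bystander, leave alone: screwdriver lying flat
- mug: bystander, leave alone: blue mug, 80 mm diameter, 90 mm tall
- sprocket: bystander, leave alone: dark steel sprocket ring lying flat, 90 mm diameter, 8 mm thick

How it is judged (in metres and radians):
On the way, in this order (a step that is already met when the one before it is completed fails the run):
1. the wheel coasts untouched, counter-clockwise faster than 0.7 rad/s, while the tool stays within 20 mm sideways of the light's centre, 20 to 90 mm above its top, for 4 s (velocity of joint wheel above 0.7 rad/s and contact force between each of the fingers, the arm and stand below 0.1 N and horizontal distance between the grasp point and light_top below 0.02 m and z of the grasp point in the frame of light_top between 0.02 and 0.09 m), for 4 s.
2. the tool keeps following in the same way while the untouched wheel slows on its own (0.1 to 0.6 rad/s) for 2 s (velocity of joint wheel between 0.1 and 0.6 rad/s and contact force between each of the fingers, the arm and stand below 0.1 N and horizontal distance between the grasp point and light_top below 0.02 m and z of the grasp point in the frame of light_top between 0.02 and 0.09 m), for 2 s.
At the end, for the whole second after the job is handed in: the wheel is at rest (under 0.03 rad/s) and untouched, and the tool hovers within 20 mm sideways of the light's centre, 20 to 90 mm above its top (velocity of joint wheel between -0.03 and 0.03 rad/s and contact force between each of the fingers, the arm and stand below 0.1 N and horizontal distance between the grasp point and light_top below 0.02 m and z of the grasp point in the frame of light_top between 0.02 and 0.09 m).
It fails at once if the wheel turns faster than half a turn per second (3.2 rad/s either way) (velocity of joint wheel above 3.2 rad/s or velocity of joint wheel below -3.2 rad/s).
It fails at once if the wheel or stand is struck with more than 30 N (contact force between any of the fingers, the arm and stand above 30 N).
It fails at once if a bystander is moved by more than 20 mm (distance of any of oil, paint, tray, wrench, driver, mug, sprocket from where it was at the start of the episode above 0.02 m).
It also fails if it takes over 72 s, if anything falls off the work surface, if the arm or the gripper's body presses on something with over 40 N, if the wrist force passes 120 N, or if a joint passes its speed limit or range.

ROBOT

A 6-joint arm with a two-finger parallel gripper is mounted at the origin on the work surface. World frame = base frame: x ahead of the robot, y to its left, z up, the work surface at z = 0. Lengths are in m, angles in degrees, forces in N, time in s.
With the tool pointing down it reaches from about 0.375 to 0.9 m from the base axis. Payload 3.1 kg.
Tool frame: the origin (TCP) lies between the finger pads, 19 mm behind the fingertips; this is the grasp point; y points along the fingers, x is the direction in which the jaws open and shut, and the axes are right-handed (so a half turn about y gives the same grasp; the last joint's range is limited). The gripper opens to 87 mm and grips with 3 to 60 N. Pads are 19 mm wide; open, the fingers measure 117 mm over their backs; the gripper's body (75 mm by 190 mm) begins 51 mm behind the grasp point.
Start: joints at [63.799, 30.224, 82.088, -0, 67.689, -10.227], TCP at [0.172, 0.601, 0.241] pointing down, gripper open.
Joint ranges: [-176.69, 176.69], [-43.24, 126.21], [12.49, 139.97], [-82, 262], [0, 151.66], [-163.58, 163.58]. Speed limits (degrees/s): [159.86, 159.86, 180, 180, 180, 180].

INTERFACE

Orientations are given as a 3x3 rotation matrix whose columns are the frame's x, y, z axes.
In Python, from rig import bot gives the robot as it stands.
- The arm moves only by the tool jog_arm, never from a script. Its argument "rows" is a list that holds one entry, the list of rows, each a list of 6 numbers: the shift along the tool's x, y, z in m, then the turn, a rotation vector about the tool's x, y, z in degrees. A call has 1 to 8 rows; each row shifts and turns the commanded pose from where the row before left it, along the tool's axes as they then stand; what a row does not reach is not made up. A row lasts 1/10 s, in which the tool goes at most 50 mm and 8.59 degrees, less where a joint would pass 70% of its speed; a pose out of reach is approached as far as the arm can. A call is refused whole if a number of a shift passes 0.05 or a number of a turn 8.59, either way. A call with a gripper value outside its range is refused whole. "jaw" is the finger opening in m, from 0 to 0.087, set as the call begins (left out, the last holds). The fingers move at their own pace and stop on an object; the grip force is fixed at half the most. Time passes only in rows, so rows that do not move let the fingers close. It gives the time, the measured TCP pose, the force and the opening at its end, in the units of the state.
- bot.read_state(): the state, without advancing time (a new reading comes with each control period).
- bot.capture(name): name is "side" or "top" or "wrist"; returns (picture, depth): 400x640x3 uint8, red, green, blue; 400x640 float32, m along the optical axis (not along the pixel's ray), 0 where there is no reading.
- bot.camera_params(name): a dict with "fov_y" (degrees; the focal length in pixels is half the picture's height over the tangent of half this angle, whatever the lens; pixels are square), "cx", "cy" (the principal point, pixels), "D" ([k1, k2, p1, p2, k3] as OpenCV has them; the pictures are not rectified), "xyz" and "attitude" of the camera in the world. Camera axes: x right, y down, z forward; pixel columns grow to the right and rows downward; lengths in m; the calibration is good to about 2 mm. A picture is of the moment at which its call begins: read the wrist's pose just before it. camera_params takes no time and is no camera call; for the wrist camera it gives the pose at the moment of the call.
- bot.hand_in(): hands the job in, once; it reports no verdict.
Trained networks look in the newest picture that a camera, given by its name, has taken for a name from the list of things; names that differ only in an ending like _2 or _b are one class to them, and where a whole thing is asked for, a point or a joint stands for the part that bears it (a point fixed in the world has none). Each returns a list of dicts, best first, with "conf" (0 to 1); they miss things now and then, are a little off and sometimes report something else, mostly with a low value. They report only what shows in the picture. A call takes as long as a camera call.
- bot.silhouettes(camera, target): "mask" (400x640 bool, what is visible of it).
- bot.landmark_of(camera, target): "xyz" ([x, y, z] in m, in world coordinates, good to about 4 mm: a listed point, or the origin of a listed thing).
The state is a dict: "time_s": time; "joint_positions": joint angles; "qvel": joint speeds; "tau": joint torques, N m; "position": TCP position; "tcp_rot": TCP orientation; "force": force on the tool from outside, world axes, zero at the start; "moment": the same for the moment, N m; "opening": opening from 0.0 (shut) to 1.0 (fully open).
Only numpy, scipy, OpenCV 4.12 (cv2) and the standard library are available. Lean on these libraries where they do the work, as an engineer would, in place of code of your own. Each camera call takes 0.05 s, during which the arm holds its last target. There are 200 camera calls.

## Working session

There is one attempt and no reset: what is moved stays moved. The work goes in short steps, Python scripts to look and compute and a tool call to move; the robot and the scene stay as the last step left them, time stands still between calls to the robot, and variables do not carry over. Pictures are saved under pics/ and viewed, about 8 in all and at most 12, crops included, and the job is handed in when it is done.

Besides the shell and the picture viewer there is one more tool, called after ">>>" as name(argument=value, ...), one argument or row to a line, values as JSON. jog_arm: Moves the arm, as the interface text tells. Its arguments: {"type":"object","properties":{"rows":{"type":"array","items":{"type":"array","items":{"type":"array","items":{"type":"number"}}}},"jaw":{"type":"number"}},"required":["rows"]}

```bash
mkdir -p pics; ls; python3 - <<'E'
from rig import bot
import cv2,numpy as np
s=bot.read_state();print(s['time_s'],s['position'],np.round(s['tcp_rot'],3).tolist(),s['opening'])
p,d=bot.capture("top");cv2.imwrite("pics/top1.png",p[:,:,::-1])
for n in ["light_top","hub_top","stand"]:print(n,bot.landmark_of("top",n))
p,d=bot.capture("side");cv2.imwrite("pics/side1.png",p[:,:,::-1])
for n in ["light_top","hub_top","oil","paint","mug","tray"]:print(n,bot.landmark_of("side",n))
E
```

```text
pics
0.0 [0.17164893 0.600243   0.24027114] [[0.275, -0.001, -0.961], [0.961, -0.002, 0.275], [-0.002, -1.0, 0.0]] 1.0013900278353305
light_top [{'xyz': [0.5173, 0.0014, 0.1171], 'conf': 0.83}]
hub_top [{'xyz': [0.5485, -0.0873, 0.1035], 'conf': 0.61}, {'xyz': [0.4262, 0.5517, 0.0008], 'conf': 0.61}]
stand [{'xyz': [0.552, -0.0903, -0.0004], 'conf': 0.85}]
light_top [{'xyz': [0.5176, 0.0049, 0.1204], 'conf': 0.64}]
hub_top [{'xyz': [0.5564, -0.088, 0.0989], 'conf': 0.59}, {'xyz': [0.5067, 0.4647, 0.0001], 'conf': 0.17}]
oil [{'xyz': [0.4343, 0.3711, -0.0032], 'conf': 0.59}]
paint [{'xyz': [0.6222, 0.3314, -0.0015], 'conf': 0.93}]
mug [{'xyz': [0.4322, 0.5533, 0.0037], 'conf': 0.92}]
tray [{'xyz': [0.5787, -0.3977, 0.0017], 'conf': 0.91}]
```

View pics/top1.png

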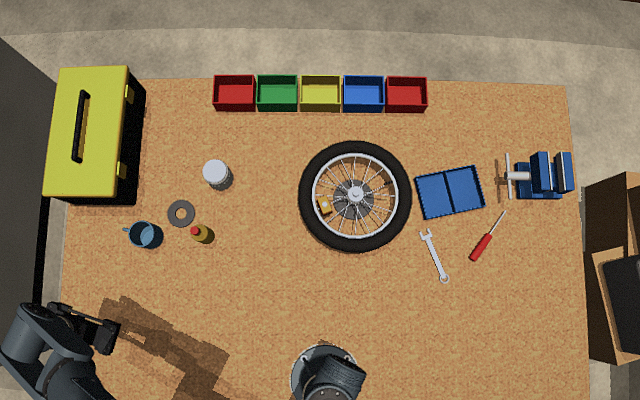

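>>> jog_arm(
  rows=[
    [[-0.0286,0,-0.0345,0,0,0],[-0.0286,0,-0.0345,0,0,0],[-0.0286,0,-0.0345,0,0,0],[-0.0286,0,-0.0345,0,0,0],[-0.0286,0,-0.0345,0,0,0],[-0.0286,0,-0.0345,0,0,0],[-0.0286,0,-0.0345,0,0,0],[-0.0286,0,-0.0345,0,0,0]],
  ],
  jaw=0,
)

```text
time_s: 1.35
position: [0.3753, 0.3035, 0.2416]
tcp_rot: [[0.275, 0.001, -0.961], [0.961, 0.0, 0.275], [0.001, -1.0, -0.001]]
force: [0.2, 0.0, 0.7]
opening: 0.353
```

>>> jog_arm(
  rows=[
    [[-0.0286,0,-0.0345,0,0,0],[-0.0286,0,-0.0345,0,0,0],[-0.0286,0,-0.0345,0,0,0],[-0.0286,0,-0.0345,0,0,0],[-0.0286,0,-0.0345,0,0,0],[-0.0286,0,-0.0345,0,0,0],[-0.0286,0,-0.0345,0,0,0],[-0.0286,0,-0.0345,0,0,0]],
  ],
)

```text
time_s: 2.15
position: [0.5776, 0.0073, 0.2414]
tcp_rot: [[0.276, 0.0, -0.961], [0.961, 0.0, 0.276], [0.0, -1.0, -0.0]]
force: [0.2, -0.5, 0.2]
opening: 0.005
```

>>> jog_arm(
  rows=[
    [[0,0,0,0,-8,0],[0,0,0,0,-8,0],[0,0,0,0,0,0]],
  ],
)

```text
time_s: 2.45
position: [0.5769, 0.0084, 0.2411]
tcp_rot: [[0.001, -0.0, -1.0], [1.0, 0.0, 0.001], [0.0, -1.0, 0.0]]
force: [0.4, -0.3, -0.0]
opening: 0.008
```

```bash
python3 - <<'E'
from rig import bot
import cv2,numpy as np
s=bot.read_state();print(s['time_s'],s['position'],np.round(s['tcp_rot'],3).tolist(),s['opening'],np.round(s['joint_positions'],1))
p,d=bot.capture("wrist");cv2.imwrite("pics/w1.png",p[:,:,::-1]);c=bot.camera_params("wrist");print(c)
for n in ["light_top","hub_top"]:print(n,bot.landmark_of("wrist",n))
print(bot.read_state()['time_s'])
E
```

```text
2.45 [0.57686626 0.00843989 0.24113368] [[0.001, -0.0, -1.0], [1.0, 0.0, 0.001], [0.0, -1.0, 0.0]] 0.007920705040859472 [ -10.3   26.5   89.1    0.    64.3 -100.2]
{'fov_y': 63.3057941093716, 'cx': 317.9785237519264, 'cy': 195.89455147112676, 'D': array([-0.04759461,  0.        ,  0.        ,  0.        ,  0.        ]), 'xyz': array([0.5047156 , 0.00743759, 0.38467645]), 'attitude': array([[ 1.82375901e-03,  9.66025871e-01,  2.58438950e-01],
       [ 9.99998119e-01, -1.59108594e-03, -1.10945118e-03],
       [-6.60559965e-04,  2.58440487e-01, -9.66026955e-01]])}
light_top []
hub_top [{'xyz': [0.5568, -0.0888, 0.1016], 'conf': 0.75}]
2.6
```

View pics/w1.png

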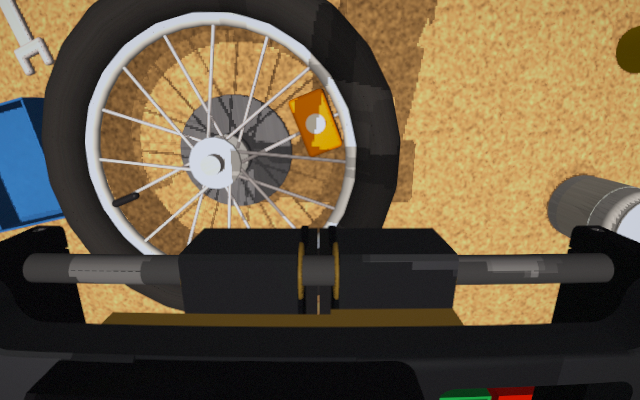

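```bash
cat > h.py <<'E'
from rig import bot
import cv2,numpy as np
HUB=np.array([.555,-.0885])
def K(c):
    f=200/np.tan(np.radians(c['fov_y']/2));return np.array([[f,0,c['cx']],[0,f,c['cy']],[0,0,1.]])
def proj(c,P):
    R=c['attitude'].T;t=-R@c['xyz'];return cv2.projectPoints(np.array(P,float),cv2.Rodrigues(R)[0],t,K(c),c['D'])[0][:,0]
def ray(c,uv,z):
    n=cv2.undistortPoints(np.array([[uv]],float),K(c),c['D'])[0,0];d=c['attitude']@[n[0],n[1],1];return c['xyz']+d*(z-c['xyz'][2])/d[2]
VIS=np.zeros((400,640),np.uint8);VIS[:226]=1
def box(c,hub,th):
    u=np.array([np.cos(th),np.sin(th)]);v=np.array([-u[1],u[0]])
    P=[[*(hub+u*(.1+a)+v*b),z] for a in(-.015,.015) for b in(-.025,.025) for z in(.08,.115)]
    m=np.zeros((400,640),np.uint8);cv2.fillConvexPoly(m,cv2.convexHull(proj(c,P).astype(np.float32)).astype(np.int32),1);return m&VIS
def orange(p):
    h=cv2.cvtColor(p,cv2.COLOR_RGB2HSV);m=cv2.inRange(h,(8,190,70),(26,255,255))//255
    return cv2.morphologyEx(m,cv2.MORPH_OPEN,np.ones((5,5),np.uint8))
def look(name=None,cam="wrist",hub=None):
    """-> time, theta, IoU"""
    hub=HUB if hub is None else hub
    t=bot.read_state()['time_s'];c=bot.camera_params(cam);p,_=bot.capture(cam)
    if name:cv2.imwrite(f"pics/{name}.png",p[:,:,::-1])
    o=orange(p)&VIS
    def s(th):
        m=box(c,hub,th);return (m&o).sum()/max(1,(m|o).sum())
    g=np.radians(np.arange(0,360,3));b=max(g,key=s);ff=b+np.radians(np.arange(-3,3.1,.25));v=[s(x) for x in ff];b=ff[int(np.argmax(v))]
    return t,b,max(v),o.sum()
E
python3 - <<'E'
from h import *
import h
c=bot.camera_params("wrist");p=cv2.imread("pics/w1.png")[:,:,::-1].copy()
o=orange(p)
print(ray(c,(214,163),.102),o.sum(),(o&VIS).sum())
im=p.copy();im[o>0]=(255,0,255)
for y in(-.004,0):
  for x in(-.004,0,.004):
    hb=HUB+[x,y];best=max((((box(c,hb,th)&o).sum()/((box(c,hb,th)|(o&VIS)).sum()),np.degrees(th)) for th in np.radians(np.arange(90,130,.5))));print(x,y,best)
cv2.imwrite("pics/o1.png",np.hstack([im[60:300,60:440,::-1]]))
E
```

```text
[ 0.55014691 -0.08427955  0.102     ] 2759 2759
-0.004 -0.004 (np.float64(0.44384724186704383), np.float64(110.0))
0 -0.004 (np.float64(0.4046195652173913), np.float64(111.5))
0.004 -0.004 (np.float64(0.36274249269200104), np.float64(113.5))
-0.004 0 (np.float64(0.561510353227771), np.float64(110.0))
0 0 (np.float64(0.512994683992912), np.float64(112.5))
0.004 0 (np.float64(0.46440774487471526), np.float64(114.00000000000001))
```

View pics/o1.png

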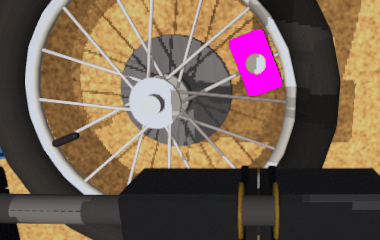

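```bash
sed -i 's/    return cv2.morphologyEx(m,cv2.MORPH_OPEN,np.ones((5,5),np.uint8))/    m=cv2.morphologyEx(m,cv2.MORPH_OPEN,np.ones((5,5),np.uint8));return cv2.morphologyEx(m,cv2.MORPH_CLOSE,np.ones((25,25),np.uint8))/' h.py
python3 - <<'E'
from h import *
from scipy.optimize import differential_evolution as de
c=bot.camera_params("wrist");p=cv2.imread("pics/w1.png")[:,:,::-1].copy()
o=orange(p)
f=lambda q:-((box(c,q[:2],q[2])&o).sum()/((box(c,q[:2],q[2])|o).sum()))
r=de(f,[(.535,.57),(-.105,-.07),(1.6,2.3)],seed=1,maxiter=60);print(r.x,np.degrees(r.x[2]),r.fun, r.x[:2]+.1*np.array([np.cos(r.x[2]),np.sin(r.x[2])]))
for z,uv in((.115,(316,124)),(.102,(213,163)),(.09,(213,160))):print(ray(c,uv,z))
ys,xs=np.nonzero(o);rc=cv2.minAreaRect(np.c_[xs,ys].astype(np.float32));print(rc, ray(c,rc[0],.115))
# hub top from rim circle via top camera
t=cv2.imread("pics/top1.png");ct=bot.camera_params("top");
for uv in((355,195),):print('top hub',ray(ct,uv,.102))
big=cv2.resize(t[175:225,305:380],None,fx=5,fy=5,interpolation=cv2.INTER_CUBIC)
b2=cv2.resize(cv2.imread("pics/w1.png")[110:210,160:360],None,fx=2.5,fy=2.5,interpolation=cv2.INTER_CUBIC)
cv2.imwrite("pics/z1.png",np.hstack([big[:250,:],b2[:250]]))
E
```

```text
[ 0.55464211 -0.08668821  1.96873226] 112.80004959942924 -0.6860572483841182 [0.51589047 0.00549807]
[0.51617925 0.00599544 0.115     ]
[ 0.55014353 -0.0851719   0.102     ]
[ 0.5492965  -0.08889084  0.09      ]
((468.21087646484375, 82.88700866699219), (63.92326736450195, 358.6485900878906), 75.58872985839844) [0.48335781 0.12770592 0.115     ]
top hub [ 0.5477985 -0.0848555  0.102    ]
```

View pics/z1.png

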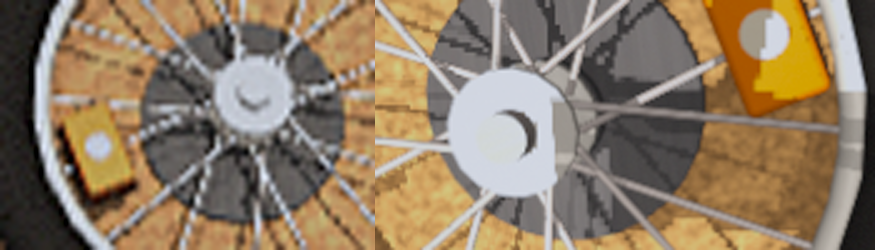

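```bash
sed -i 's/^HUB=.*/HUB=np.array([.551,-.087])/' h.py
cat >> h.py <<'E'
def wheelmask(c):
    a=np.linspace(0,2*np.pi,60);m=np.zeros((400,640),np.uint8)
    cv2.fillPoly(m,[proj(c,np.c_[HUB[0]+.125*np.cos(a),HUB[1]+.125*np.sin(a),0*a+.1]).astype(np.int32)],1);return m
E
sed -i 's/    o=orange(p)&VIS/    o=orange(p)\&VIS\&wheelmask(c)/' h.py
python3 - <<'E'
from h import *
from scipy.optimize import differential_evolution as de
c=bot.camera_params("wrist");p=cv2.imread("pics/w1.png")[:,:,::-1].copy()
o=orange(p)&wheelmask(c);print(o.sum())
f=lambda q:-((box(c,q[:2],q[2])&o).sum()/((box(c,q[:2],q[2])|o).sum()))
r=de(f,[(.535,.57),(-.105,-.07),(1.6,2.3)],seed=1,maxiter=60);print(r.x,np.degrees(r.x[2]),r.fun, r.x[:2]+.1*np.array([np.cos(r.x[2]),np.sin(r.x[2])]))
t=np.radians(110.6);print(f([*HUB,t]))
# plan push: finger arc positions
E
```

```text
2237
[ 0.5518579  -0.08715899  1.94485323] 111.43188189690464 -0.9490229396771452 [0.51531842 0.00592627]
-0.9165634035522512
```

```bash
sed -i 's/^HUB=.*/HUB=np.array([.5517,-.087])/' h.py
cat >> h.py <<'E'
def rows(p,W):
    """world waypoints -> tool rows (tool axes at the fixed yaw), in calls of 8"""
    R=bot.read_state()['tcp_rot'];p=np.array(p,float);out=[]
    for w in W:
        r=np.round(R.T@(np.array(w)-p),3);p=p+R@r;out.append([float(x)+0. for x in r]+[0,0,0])
    for i in range(0,len(out),8):print(str([out[i:i+8]]).replace(' ',''))
    return p
def arc(ph,z,off=(0,0),r=.1):return [HUB[0]+r*np.cos(ph)+off[0],HUB[1]+r*np.sin(ph)+off[1],z]
E
python3 - <<'E'
from h import *
p=bot.read_state()['position']
ph0=np.radians(74);W=[arc(ph0,z) for z in(.21,.18,.15,.119,.119)]
inc=[.03]*8+[.045,.06,.08,.10,.12,.14,.16,.18,.195,.2,.2,.2]
ph=ph0
for i in inc: ph+=i;W.append(arc(ph,.119))
print(len(W),np.degrees(ph))
for i,z in((.16,.149),(.19,.179),(.24,.18),(.25,.18),(.25,.18),(.25,.18),(.25,.18)):
    ph+=i;W.append(arc(ph,z,(.004*(z>.17),0)))
print(len(W),np.degrees(ph))
rows(p,W)
E
```

```text
25 184.00789666511812
32 275.10818609091905
[[[0.0,0.031,-0.003,0,0,0],[0.0,0.03,0.0,0,0,0],[0.0,0.03,0.0,0,0,0],[0.0,0.031,0.0,0,0,0],[0.0,0.0,0.0,0,0,0],[0.001,0.0,0.003,0,0,0],[0.0,0.0,0.003,0,0,0],[0.001,0.0,0.003,0,0,0]]]
[[[0.0,0.0,0.003,0,0,0],[0.001,0.0,0.003,0,0,0],[0.0,0.0,0.003,0,0,0],[0.0,0.0,0.003,0,0,0],[0.001,0.0,0.003,0,0,0],[0.0,0.0,0.004,0,0,0],[-0.001,0.0,0.006,0,0,0],[0.0,0.0,0.008,0,0,0]]]
[[[-0.002,0.0,0.01,0,0,0],[-0.004,0.0,0.012,0,0,0],[-0.006,0.0,0.012,0,0,0],[-0.009,0.0,0.014,0,0,0],[-0.012,0.0,0.013,0,0,0],[-0.016,0.0,0.011,0,0,0],[-0.018,0.0,0.008,0,0,0],[-0.02,0.0,0.005,0,0,0]]]
[[[-0.019,0.0,0.0,0,0,0],[-0.016,-0.03,-0.002,0,0,0],[-0.018,-0.03,-0.01,0,0,0],[-0.021,-0.001,-0.012,0,0,0],[-0.017,0.0,-0.018,0,0,0],[-0.013,0.0,-0.021,0,0,0],[-0.007,0.0,-0.024,0,0,0],[-0.001,0.0,-0.025,0,0,0]]]
```

>>> jog_arm(
  rows=[
    [[0.0,0.031,-0.003,0,0,0],[0.0,0.03,0.0,0,0,0],[0.0,0.03,0.0,0,0,0],[0.0,0.031,0.0,0,0,0],[0.0,0.0,0.0,0,0,0]],
  ],
)

```text
time_s: 3.1
position: [0.5766, 0.0099, 0.1157]
tcp_rot: [[0.001, -0.009, -1.0], [1.0, 0.002, 0.001], [0.002, -1.0, 0.009]]
force: [-0.8, 0.5, 0.4]
opening: 0.011
```

```bash
python3 - <<'E'
from h import *
s=bot.read_state();print(s['position'],s['force']);t,th,i,n=look("w2");print(t,np.degrees(th),i,n)
E
```

```text
[0.57656168 0.00992647 0.11568937] [-0.76030473  0.53689599  0.38775892]
3.1 111.5 0.7664612782409086 6576
```

View pics/w2.png

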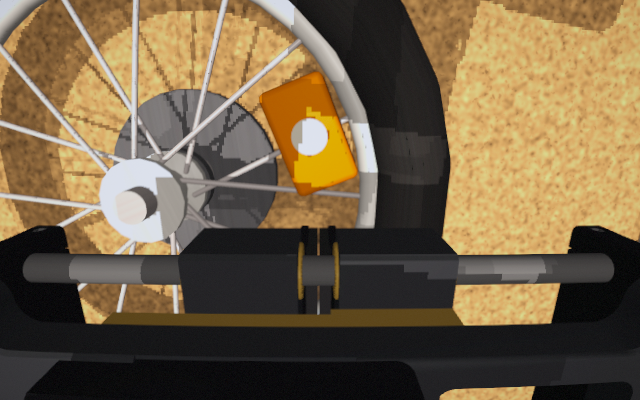

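>>> jog_arm(
  rows=[
    [[0.001,0.0,0.003,0,0,0],[0.0,0.0,0.003,0,0,0],[0.001,0.0,0.003,0,0,0],[0.0,0.0,0.003,0,0,0],[0.001,0.0,0.003,0,0,0],[0.0,0.0,0.003,0,0,0],[0.0,0.0,0.003,0,0,0],[0.001,0.0,0.003,0,0,0]],
  ],
)

```text
time_s: 3.95
position: [0.5558, 0.0129, 0.1193]
tcp_rot: [[-0.0, 0.001, -1.0], [1.0, -0.0, -0.0], [-0.0, -1.0, -0.001]]
force: [1.8, 1.0, 0.3]
opening: 0.004
```

>>> jog_arm(
  rows=[
    [[0.0,0.0,0.004,0,0,0],[-0.001,0.0,0.006,0,0,0],[0.0,0.0,0.008,0,0,0],[-0.002,0.0,0.01,0,0,0],[-0.004,0.0,0.012,0,0,0],[-0.006,0.0,0.012,0,0,0],[-0.009,0.0,0.014,0,0,0],[-0.012,0.0,0.013,0,0,0]],
  ],
)

```text
time_s: 4.75
position: [0.475, -0.0211, 0.1192]
tcp_rot: [[-0.001, -0.001, -1.0], [1.0, 0.0, -0.001], [0.0, -1.0, 0.001]]
force: [0.3, 0.5, -0.1]
opening: 0.002
```

>>> jog_arm(
  rows=[
    [[-0.016,0.0,0.011,0,0,0],[-0.018,0.0,0.008,0,0,0],[-0.02,0.0,0.005,0,0,0],[-0.019,0.0,0.0,0,0,0],[-0.016,-0.03,-0.002,0,0,0],[-0.018,-0.03,-0.01,0,0,0],[-0.021,-0.001,-0.012,0,0,0],[-0.017,0.0,-0.018,0,0,0]],
  ],
)

```text
time_s: 5.55
position: [0.494, -0.1672, 0.1815]
tcp_rot: [[0.001, 0.001, -1.0], [1.0, -0.001, 0.001], [-0.001, -1.0, -0.001]]
force: [1.1, 0.9, -0.2]
opening: 0.004
```

```bash
python3 - <<'E'
from h import *
for k in range(2):
    s=bot.read_state();t,th,i,n=look(f"w3{k}");p=s['position']-[*HUB,0];print(t,np.degrees(th),i,n,s['position'],np.degrees(np.arctan2(p[1],p[0])),s['force'])
E
```

```text
5.55 261.0 0.71875 82 [ 0.49404874 -0.16720692  0.18149578] -125.70788610478114 [ 1.06404427  0.90961502 -0.24335555]
5.6 -3.0000000000000004 0.0 0 [ 0.49843411 -0.17076885  0.18149859] -122.45095693943095 [ 3.40246522 -2.30972949  0.33005789]
```

```bash
python3 - <<'E'
from h import *
s=bot.read_state();print(s['time_s'],s['position'])
print(arc(np.radians(232),.18,(.004,0)))
ph=np.radians(232);W=[]
for i in(.3,.36,.36,.36,.22,.19):ph+=i;W.append(arc(ph,.182,(.004,0)))
print(np.degrees(ph));rows([.494,-.166,.18],W)
E
```

```text
5.65 [ 0.49664868 -0.16890561  0.18091138]
[np.float64(0.49413385246743413), np.float64(-0.1658010753606722), 0.18]
334.55944532841744
[[[-0.014,-0.002,-0.026,0,0,0],[-0.007,0.0,-0.035,0,0,0],[0.006,0.0,-0.036,0,0,0],[0.019,0.001,-0.03,0,0,0],[0.016,0.0,-0.015,0,0,0],[0.016,0.0,-0.01,0,0,0]]]
```

>>> jog_arm(
  rows=[
    [[-0.014,-0.002,-0.026,0,0,0],[-0.007,0.0,-0.035,0,0,0],[0.006,0.0,-0.036,0,0,0],[0.019,0.001,-0.03,0,0,0],[0.016,0.0,-0.015,0,0,0],[0.016,0.0,-0.01,0,0,0]],
  ],
)

```text
time_s: 6.25
position: [0.6461, -0.1284, 0.1802]
tcp_rot: [[-0.001, -0.003, -1.0], [1.0, 0.001, -0.001], [0.001, -1.0, 0.003]]
force: [0.8, -0.5, 0.0]
opening: 0.008
```

```bash
python3 - <<'E'
from h import *
for k in range(2):
    s=bot.read_state();t,th,i,n=look(f"w4{k}");p=s['position']-[*HUB,0]-[.004,0,0];print(t,np.degrees(th),i,n,s['position'],np.degrees(np.arctan2(p[1],p[0])))
E
```

```text
6.25 346.25000000000006 0.8815253609774157 2381 [ 0.64610192 -0.12836585  0.18021584] -24.587746859952066
6.3 351.25 0.8402567975830816 2225 [ 0.64709902 -0.1255492   0.18038101] -22.868467501654525
```

View pics/w40.png

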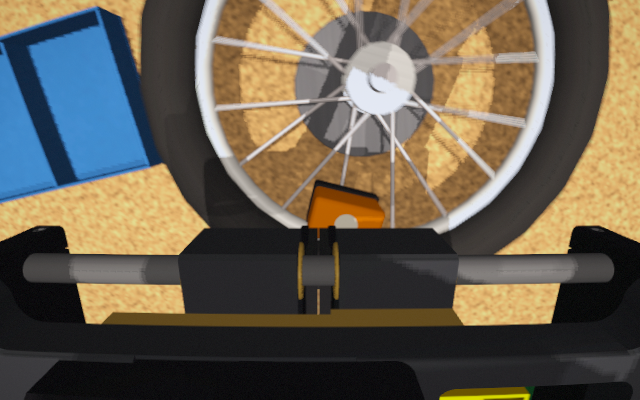

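```bash
cat >> h.py <<'E'
def coast(w0,dt,s=1.):
    a=.039*s;b=.1*s;ts=np.log(1+a*w0/b)/a;dt=np.clip(dt,0,ts);return (w0+b/a)*(1-np.exp(-a*dt))/a-b/a*dt
def follow(cmd,phc,t0,th0,w0,n,s=1.,catch=3,z=.18):
    """rows from commanded pos cmd (angle phc, rad) to track theta(t)=th0+coast(w0,t-t0)"""
    t=bot.read_state()['time_s'];W=[]
    e=phc-(th0+coast(w0,t-t0,s))
    for k in range(1,n+1):
        ph=th0+coast(w0,t+.1*k-t0,s)+e*max(0,1-k/catch);W.append(arc(ph,z,(.004,0)))
    p=rows(cmd,W);print('end cmd',np.round(p,4).tolist(),'ph',round(float(ph),4),'t',t+.1*n)
E
python3 - <<'E'
from h import *
follow([.646,-.13,.181],np.radians(334.5),6.25,np.radians(346.25),2.08,8)
E
```

```text
[[[0.033,0.001,-0.009,0,0,0],[0.034,0.0,0.002,0,0,0],[0.031,0.0,0.013,0,0,0],[0.015,0.0,0.013,0,0,0],[0.013,0.0,0.015,0,0,0],[0.009,0.0,0.017,0,0,0],[0.006,0.0,0.019,0,0,0],[0.002,0.0,0.019,0,0,0]]]
end cmd [0.5565, 0.0127, 0.1804] ph 7.8427 t 7.1499999999999995
```

>>> jog_arm(
  rows=[
    [[0.033,0.001,-0.009,0,0,0],[0.034,0.0,0.002,0,0,0],[0.031,0.0,0.013,0,0,0],[0.015,0.0,0.013,0,0,0],[0.013,0.0,0.015,0,0,0],[0.009,0.0,0.017,0,0,0],[0.006,0.0,0.019,0,0,0],[0.002,0.0,0.019,0,0,0]],
  ],
)

```text
time_s: 7.15
position: [0.555, 0.0132, 0.1802]
tcp_rot: [[-0.001, -0.002, -1.0], [1.0, -0.0, -0.001], [-0.0, -1.0, 0.002]]
force: [-0.3, 0.7, 0.3]
opening: 0.001
```

```bash
cat >> h.py <<'E'
import json
def track(cmd,phc,n,s=1.,lookn=1,nm=None,w=None,log='log.json'):
    L=json.load(open(log))
    for _ in range(lookn):
        t,th,i,npx=look(nm);s_=bot.read_state()
        if i>.5 and npx>300:
            t1,a1=L[-1];
            th+=2*np.pi*round((phc-th)/(2*np.pi));L.append([t,float(th)])
        print('look',t,round(float(np.degrees(th)),1),'iou',round(i,2),npx,'err deg',round(float(np.degrees(th-phc)),1),'tcp',np.round(s_['position'],3))
    json.dump(L,open(log,'w'))
    from scipy.optimize import least_squares
    A=np.array(L);t0=A[0,0]
    f=lambda q,A=A:[*(q[0]+coast(q[1],A[:,0]-t0,q[2])-A[:,1]),.1*(q[2]-1)]
    q=least_squares(f,[A[0,1],2.,1.],loss='soft_l1',f_scale=.05).x
    T=bot.read_state()['time_s'];a,b=.039*q[2],.1*q[2]
    wn=(q[1]+b/a)*np.exp(-a*(T-t0))-b/a
    print('fit',np.round(q,3),'w now',round(wn,3),'stop at',round(t0+np.log(1+a*q[1]/b)/a,2),'res',np.round(f(q)[-5:],3))
    follow(cmd,phc,t0,q[0],q[1],n,q[2])
E
python3 - <<'E'
import json,numpy as np
json.dump([[6.25,np.radians(346.25)],[6.3,np.radians(351.25)]],open('log.json','w'))
from h import *
track([0.5565,0.0127,0.1804],7.8427,8,lookn=2)
E
```

```text
look 7.15 452.2 iou 0.92 2734 err deg 2.9 tcp [0.551 0.014 0.18 ]
look 7.2 457.8 iou 0.91 3010 err deg 8.4 tcp [0.553 0.013 0.18 ]
fit [6.034 2.146 0.997] w now 1.966 stop at 21.89 res [-0.01   0.01  -0.002  0.001 -0.   ]
[[[-0.003,0.001,0.027,0,0,0],[-0.011,0.0,0.025,0,0,0],[-0.017,0.0,0.022,0,0,0],[-0.015,0.0,0.011,0,0,0],[-0.017,0.0,0.009,0,0,0],[-0.018,0.0,0.005,0,0,0],[-0.018,0.0,0.002,0,0,0],[-0.019,0.0,-0.002,0,0,0]]]
end cmd [0.4576, -0.1054, 0.1799] ph 9.6061 t 8.05
```

>>> jog_arm(
  rows=[
    [[-0.003,0.001,0.027,0,0,0],[-0.011,0.0,0.025,0,0,0],[-0.017,0.0,0.022,0,0,0],[-0.015,0.0,0.011,0,0,0],[-0.017,0.0,0.009,0,0,0],[-0.018,0.0,0.005,0,0,0],[-0.018,0.0,0.002,0,0,0],[-0.019,0.0,-0.002,0,0,0]],
  ],
)

```text
time_s: 8.05
position: [0.4583, -0.1063, 0.1794]
tcp_rot: [[0.0, -0.0, -1.0], [1.0, -0.0, 0.0], [-0.0, -1.0, 0.0]]
force: [-0.2, 0.1, 0.5]
opening: 0.005
```

```bash
python3 - <<'E'
from h import *
track([0.4576,-0.1054,0.1799],9.6061,16)
E
```

```text
look 8.05 553.8 iou 0.93 3098 err deg 3.4 tcp [ 0.46  -0.109  0.18 ]
fit [6.028 2.151 0.84 ] w now 1.873 stop at 24.84 res [ 0.005  0.008  0.013 -0.011 -0.016]
[[[-0.022,0.0,-0.007,0,0,0],[-0.02,0.0,-0.011,0,0,0],[-0.017,0.0,-0.016,0,0,0],[-0.01,0.0,-0.015,0,0,0],[-0.007,0.0,-0.017,0,0,0],[-0.004,0.0,-0.017,0,0,0],[-0.001,0.0,-0.018,0,0,0],[0.002,0.001,-0.017,0,0,0]]]
[[[0.005,0.0,-0.017,0,0,0],[0.008,0.0,-0.016,0,0,0],[0.01,0.0,-0.014,0,0,0],[0.012,0.0,-0.011,0,0,0],[0.014,0.0,-0.01,0,0,0],[0.016,0.0,-0.007,0,0,0],[0.016,-0.001,-0.004,0,0,0],[0.016,0.0,-0.001,0,0,0]]]
end cmd [0.6556, -0.0877, 0.1804] ph 12.5617 t 9.7
```

>>> jog_arm(
  rows=[
    [[-0.022,0.0,-0.007,0,0,0],[-0.02,0.0,-0.011,0,0,0],[-0.017,0.0,-0.016,0,0,0],[-0.01,0.0,-0.015,0,0,0],[-0.007,0.0,-0.017,0,0,0],[-0.004,0.0,-0.017,0,0,0],[-0.001,0.0,-0.018,0,0,0],[0.002,0.001,-0.017,0,0,0]],
  ],
)

```text
time_s: 8.9
position: [0.5778, -0.1849, 0.1783]
tcp_rot: [[0.001, 0.001, -1.0], [1.0, -0.001, 0.001], [-0.001, -1.0, -0.001]]
force: [-0.2, 0.6, 0.0]
opening: 0.009
```

>>> jog_arm(
  rows=[
    [[0.005,0.0,-0.017,0,0,0],[0.008,0.0,-0.016,0,0,0],[0.01,0.0,-0.014,0,0,0],[0.012,0.0,-0.011,0,0,0],[0.014,0.0,-0.01,0,0,0],[0.016,0.0,-0.007,0,0,0],[0.016,-0.001,-0.004,0,0,0],[0.016,0.0,-0.001,0,0,0]],
  ],
)

```text
time_s: 9.7
position: [0.657, -0.0852, 0.1794]
tcp_rot: [[-0.001, 0.0, -1.0], [1.0, 0.0, -0.001], [0.0, -1.0, -0.0]]
force: [-0.1, -0.2, 0.4]
opening: 0.006
```

```bash
python3 - <<'E'
from h import *
track([0.6556,-0.0877,0.1804],12.5617,16)
E
```

```text
look 9.7 716.0 iou 0.92 3240 err deg -3.7 tcp [ 0.656 -0.082  0.179]
fit [6.028 2.162 0.938] w now 1.594 stop at 22.96 res [ 0.011  0.015 -0.02   0.003 -0.006]
[[[0.017,0.0,0.001,0,0,0],[0.015,0.0,0.004,0,0,0],[0.015,0.001,0.006,0,0,0],[0.013,0.0,0.008,0,0,0],[0.012,0.0,0.01,0,0,0],[0.01,0.0,0.012,0,0,0],[0.008,0.0,0.013,0,0,0],[0.005,0.0,0.013,0,0,0]]]
[[[0.004,0.0,0.014,0,0,0],[0.002,0.0,0.015,0,0,0],[-0.001,0.0,0.014,0,0,0],[-0.002,0.0,0.014,0,0,0],[-0.004,0.0,0.013,0,0,0],[-0.006,0.0,0.013,0,0,0],[-0.008,0.0,0.011,0,0,0],[-0.009,0.0,0.011,0,0,0]]]
end cmd [0.4834, -0.0172, 0.1797] ph 14.9381 t 11.35
```

>>> jog_arm(
  rows=[
    [[0.017,0.0,0.001,0,0,0],[0.015,0.0,0.004,0,0,0],[0.015,0.001,0.006,0,0,0],[0.013,0.0,0.008,0,0,0],[0.012,0.0,0.01,0,0,0],[0.01,0.0,0.012,0,0,0],[0.008,0.0,0.013,0,0,0],[0.005,0.0,0.013,0,0,0]],
  ],
)

```text
time_s: 10.55
position: [0.5882, 0.0091, 0.1783]
tcp_rot: [[-0.001, -0.001, -1.0], [1.0, 0.0, -0.001], [0.0, -1.0, 0.001]]
force: [-0.3, -0.5, 0.6]
opening: 0.004
```

>>> jog_arm(
  rows=[
    [[0.004,0.0,0.014,0,0,0],[0.002,0.0,0.015,0,0,0],[-0.001,0.0,0.014,0,0,0],[-0.002,0.0,0.014,0,0,0],[-0.004,0.0,0.013,0,0,0],[-0.006,0.0,0.013,0,0,0],[-0.008,0.0,0.011,0,0,0],[-0.009,0.0,0.011,0,0,0]],
  ],
)

```text
time_s: 11.35
position: [0.4837, -0.0162, 0.1784]
tcp_rot: [[-0.001, 0.0, -1.0], [1.0, -0.0, -0.001], [-0.0, -1.0, -0.0]]
force: [0.3, -0.1, -0.7]
opening: 0.006
```

```bash
python3 - <<'E'
from h import *
track([0.4834,-0.0172,0.1797],14.9381,16)
E
```

```text
look 11.35 858.8 iou 0.91 3129 err deg 2.9 tcp [ 0.482 -0.017  0.178]
fit [6.031 2.15  0.892] w now 1.377 stop at 23.76 res [ 0.011 -0.024  0.013 -0.004 -0.011]
[[[-0.014,0.0,0.011,0,0,0],[-0.015,0.0,0.008,0,0,0],[-0.016,0.0,0.006,0,0,0],[-0.013,0.0,0.002,0,0,0],[-0.013,0.0,0.001,0,0,0],[-0.013,0.0,-0.001,0,0,0],[-0.013,0.0,-0.003,0,0,0],[-0.012,0.0,-0.004,0,0,0]]]
[[[-0.011,0.0,-0.006,0,0,0],[-0.011,0.0,-0.007,0,0,0],[-0.009,0.0,-0.008,0,0,0],[-0.008,0.0,-0.009,0,0,0],[-0.007,0.0,-0.01,0,0,0],[-0.006,0.0,-0.01,0,0,0],[-0.004,0.0,-0.012,0,0,0],[-0.003,0.0,-0.011,0,0,0]]]
end cmd [0.5365, -0.1852, 0.1796] ph 17.0833 t 13.0
```

>>> jog_arm(
  rows=[
    [[-0.014,0.0,0.011,0,0,0],[-0.015,0.0,0.008,0,0,0],[-0.016,0.0,0.006,0,0,0],[-0.013,0.0,0.002,0,0,0],[-0.013,0.0,0.001,0,0,0],[-0.013,0.0,-0.001,0,0,0],[-0.013,0.0,-0.003,0,0,0],[-0.012,0.0,-0.004,0,0,0]],
  ],
)

```text
time_s: 12.2
position: [0.4654, -0.1263, 0.1783]
tcp_rot: [[-0.0, 0.0, -1.0], [1.0, -0.0, -0.0], [-0.0, -1.0, -0.0]]
force: [0.2, 0.4, 0.5]
opening: 0.006
```

>>> jog_arm(
  rows=[
    [[-0.011,0.0,-0.006,0,0,0],[-0.011,0.0,-0.007,0,0,0],[-0.009,0.0,-0.008,0,0,0],[-0.008,0.0,-0.009,0,0,0],[-0.007,0.0,-0.01,0,0,0],[-0.006,0.0,-0.01,0,0,0],[-0.004,0.0,-0.012,0,0,0],[-0.003,0.0,-0.011,0,0,0]],
  ],
)

```text
time_s: 13.0
position: [0.5389, -0.1843, 0.1782]
tcp_rot: [[-0.001, 0.0, -1.0], [1.0, -0.0, -0.001], [-0.0, -1.0, -0.0]]
force: [-0.3, -0.0, -0.0]
opening: 0.005
```

```bash
python3 - <<'E'
from h import *
track([0.5365,-0.1852,0.1796],17.0833,16)
E
```

```text
look 13.0 981.2 iou 0.91 2515 err deg 2.4 tcp [ 0.541 -0.185  0.178]
fit [6.035 2.14  0.866] w now 1.175 stop at 24.21 res [-0.03   0.011  0.008 -0.006 -0.013]
[[[-0.002,0.0,-0.015,0,0,0],[0.001,0.0,-0.014,0,0,0],[0.002,0.0,-0.015,0,0,0],[0.004,0.0,-0.01,0,0,0],[0.004,0.0,-0.011,0,0,0],[0.006,0.0,-0.009,0,0,0],[0.006,0.0,-0.009,0,0,0],[0.007,0.0,-0.008,0,0,0]]]
[[[0.008,0.0,-0.007,0,0,0],[0.009,0.0,-0.006,0,0,0],[0.009,0.0,-0.005,0,0,0],[0.01,0.0,-0.004,0,0,0],[0.009,0.0,-0.003,0,0,0],[0.01,0.0,-0.002,0,0,0],[0.01,0.0,-0.001,0,0,0],[0.01,0.0,0.0,0,0,0]]]
end cmd [0.6554, -0.0821, 0.1798] ph 18.8991 t 14.65
```

>>> jog_arm(
  rows=[
    [[-0.002,0.0,-0.015,0,0,0],[0.001,0.0,-0.014,0,0,0],[0.002,0.0,-0.015,0,0,0],[0.004,0.0,-0.01,0,0,0],[0.004,0.0,-0.011,0,0,0],[0.006,0.0,-0.009,0,0,0],[0.006,0.0,-0.009,0,0,0],[0.007,0.0,-0.008,0,0,0]],
  ],
)

```text
time_s: 13.85
position: [0.6293, -0.1553, 0.1782]
tcp_rot: [[-0.001, -0.0, -1.0], [1.0, 0.0, -0.001], [0.0, -1.0, 0.0]]
force: [-0.8, 0.1, 0.6]
opening: 0.005
```

>>> jog_arm(
  rows=[
    [[0.008,0.0,-0.007,0,0,0],[0.009,0.0,-0.006,0,0,0],[0.009,0.0,-0.005,0,0,0],[0.01,0.0,-0.004,0,0,0],[0.009,0.0,-0.003,0,0,0],[0.01,0.0,-0.002,0,0,0],[0.01,0.0,-0.001,0,0,0],[0.01,0.0,0.0,0,0,0]],
  ],
)

```text
time_s: 14.65
position: [0.6567, -0.0801, 0.1783]
tcp_rot: [[-0.0, -0.0, -1.0], [1.0, -0.0, -0.0], [-0.0, -1.0, 0.0]]
force: [-0.3, -0.3, 0.0]
opening: 0.008
```

```bash
python3 - <<'E'
from h import *
track([0.6554,-0.0821,0.1798],18.8991,16)
E
```

```text
look 14.65 1080.5 iou 0.92 3196 err deg -2.3 tcp [ 0.656 -0.078  0.178]
fit [6.031 2.148 0.882] w now 0.959 stop at 23.94 res [ 0.017  0.006 -0.021  0.008 -0.012]
[[[0.01,0.0,0.001,0,0,0],[0.01,0.0,0.002,0,0,0],[0.009,0.0,0.003,0,0,0],[0.009,0.0,0.003,0,0,0],[0.008,0.0,0.004,0,0,0],[0.007,0.0,0.005,0,0,0],[0.007,0.0,0.006,0,0,0],[0.006,0.0,0.005,0,0,0]]]
[[[0.006,0.0,0.007,0,0,0],[0.005,0.0,0.007,0,0,0],[0.005,0.0,0.007,0,0,0],[0.004,0.0,0.007,0,0,0],[0.003,0.0,0.007,0,0,0],[0.002,0.0,0.008,0,0,0],[0.002,0.0,0.008,0,0,0],[0.001,0.0,0.007,0,0,0]]]
end cmd [0.5683, 0.0118, 0.18] ph 20.2969 t 16.3
```

>>> jog_arm(
  rows=[
    [[0.01,0.0,0.001,0,0,0],[0.01,0.0,0.002,0,0,0],[0.009,0.0,0.003,0,0,0],[0.009,0.0,0.003,0,0,0],[0.008,0.0,0.004,0,0,0],[0.007,0.0,0.005,0,0,0],[0.007,0.0,0.006,0,0,0],[0.006,0.0,0.005,0,0,0]],
  ],
)

```text
time_s: 15.5
position: [0.627, -0.0144, 0.1783]
tcp_rot: [[-0.0, -0.0, -1.0], [1.0, 0.0, -0.0], [0.0, -1.0, 0.0]]
force: [-0.1, 0.3, -0.4]
opening: 0.004
```

>>> jog_arm(
  rows=[
    [[0.006,0.0,0.007,0,0,0],[0.005,0.0,0.007,0,0,0],[0.005,0.0,0.007,0,0,0],[0.004,0.0,0.007,0,0,0],[0.003,0.0,0.007,0,0,0],[0.002,0.0,0.008,0,0,0],[0.002,0.0,0.008,0,0,0],[0.001,0.0,0.007,0,0,0]],
  ],
)

```text
time_s: 16.3
position: [0.5689, 0.0131, 0.1782]
tcp_rot: [[-0.0, -0.0, -1.0], [1.0, -0.0, -0.0], [-0.0, -1.0, 0.0]]
force: [-0.4, -0.7, 0.3]
opening: 0.006
```

```bash
python3 - <<'E'
from h import *
track([0.5683,0.0118,0.18],20.2969,24)
E
```

```text
look 16.3 1163.2 iou 0.9 2656 err deg 0.3 tcp [0.567 0.013 0.178]
fit [6.032 2.147 0.881] w now 0.766 stop at 23.96 res [ 0.006 -0.02   0.01  -0.002 -0.012]
[[[0.001,0.0,0.009,0,0,0],[0.0,0.0,0.009,0,0,0],[-0.001,0.0,0.009,0,0,0],[-0.001,0.0,0.007,0,0,0],[-0.002,0.0,0.007,0,0,0],[-0.002,0.0,0.007,0,0,0],[-0.003,0.0,0.006,0,0,0],[-0.003,0.0,0.006,0,0,0]]]
[[[-0.003,0.0,0.006,0,0,0],[-0.004,0.0,0.005,0,0,0],[-0.004,0.0,0.006,0,0,0],[-0.004,0.0,0.004,0,0,0],[-0.005,0.0,0.005,0,0,0],[-0.004,0.0,0.004,0,0,0],[-0.005,0.0,0.003,0,0,0],[-0.005,0.0,0.004,0,0,0]]]
[[[-0.005,0.0,0.003,0,0,0],[-0.005,0.0,0.002,0,0,0],[-0.005,0.0,0.003,0,0,0],[-0.005,0.0,0.002,0,0,0],[-0.005,0.0,0.001,0,0,0],[-0.005,0.0,0.002,0,0,0],[-0.005,0.0,0.001,0,0,0],[-0.005,0.0,0.001,0,0,0]]]
end cmd [0.4563, -0.0733, 0.1802] ph 21.8576 t 18.75
```

>>> jog_arm(
  rows=[
    [[0.001,0.0,0.009,0,0,0],[0.0,0.0,0.009,0,0,0],[-0.001,0.0,0.009,0,0,0],[-0.001,0.0,0.007,0,0,0],[-0.002,0.0,0.007,0,0,0],[-0.002,0.0,0.007,0,0,0],[-0.003,0.0,0.006,0,0,0],[-0.003,0.0,0.006,0,0,0]],
  ],
)

```text
time_s: 17.15
position: [0.5093, 0.0016, 0.1783]
tcp_rot: [[-0.0, 0.0, -1.0], [1.0, -0.0, -0.0], [-0.0, -1.0, -0.0]]
force: [-1.0, -0.4, 0.3]
opening: 0.006
```

>>> jog_arm(
  rows=[
    [[-0.003,0.0,0.006,0,0,0],[-0.004,0.0,0.005,0,0,0],[-0.004,0.0,0.006,0,0,0],[-0.004,0.0,0.004,0,0,0],[-0.005,0.0,0.005,0,0,0],[-0.004,0.0,0.004,0,0,0],[-0.005,0.0,0.003,0,0,0],[-0.005,0.0,0.004,0,0,0]],
  ],
)

```text
time_s: 17.95
position: [0.4727, -0.0325, 0.1783]
tcp_rot: [[-0.0, 0.0, -1.0], [1.0, -0.0, -0.0], [-0.0, -1.0, -0.0]]
force: [0.5, -0.7, -0.3]
opening: 0.004
```

>>> jog_arm(
  rows=[
    [[-0.005,0.0,0.003,0,0,0],[-0.005,0.0,0.002,0,0,0],[-0.005,0.0,0.003,0,0,0],[-0.005,0.0,0.002,0,0,0],[-0.005,0.0,0.001,0,0,0],[-0.005,0.0,0.002,0,0,0],[-0.005,0.0,0.001,0,0,0],[-0.005,0.0,0.001,0,0,0]],
  ],
)

```text
time_s: 18.75
position: [0.4577, -0.0725, 0.1782]
tcp_rot: [[-0.0, 0.0, -1.0], [1.0, -0.0, -0.0], [-0.0, -1.0, -0.0]]
force: [1.3, -0.1, -0.5]
opening: 0.003
```

```bash
python3 - <<'E'
from h import *
track([0.4563,-0.0733,0.1802],21.8576,24)
E
```

```text
look 18.75 1256.0 iou 0.91 3246 err deg 3.7 tcp [ 0.458 -0.073  0.178]
fit [6.037 2.139 0.869] w now 0.509 stop at 24.14 res [-0.022  0.019  0.021 -0.016 -0.013]
[[[-0.008,0.0,0.0,0,0,0],[-0.007,0.0,0.001,0,0,0],[-0.008,0.0,-0.001,0,0,0],[-0.004,0.0,0.0,0,0,0],[-0.005,0.0,-0.001,0,0,0],[-0.004,0.0,-0.001,0,0,0],[-0.004,0.0,-0.001,0,0,0],[-0.005,0.0,-0.001,0,0,0]]]
[[[-0.004,0.0,-0.002,0,0,0],[-0.003,0.0,-0.001,0,0,0],[-0.004,0.0,-0.002,0,0,0],[-0.004,0.0,-0.002,0,0,0],[-0.003,0.0,-0.001,0,0,0],[-0.003,0.0,-0.002,0,0,0],[-0.003,0.0,-0.002,0,0,0],[-0.003,0.0,-0.002,0,0,0]]]
[[[-0.003,0.0,-0.002,0,0,0],[-0.002,0.0,-0.002,0,0,0],[-0.003,0.0,-0.002,0,0,0],[-0.002,0.0,-0.003,0,0,0],[-0.002,0.0,-0.002,0,0,0],[-0.002,0.0,-0.002,0,0,0],[-0.002,0.0,-0.002,0,0,0],[-0.002,0.0,-0.002,0,0,0]]]
end cmd [0.4913, -0.1633, 0.1803] ph 22.8613 t 21.200000000000003
```

>>> jog_arm(
  rows=[
    [[-0.008,0.0,0.0,0,0,0],[-0.007,0.0,0.001,0,0,0],[-0.008,0.0,-0.001,0,0,0],[-0.004,0.0,0.0,0,0,0],[-0.005,0.0,-0.001,0,0,0],[-0.004,0.0,-0.001,0,0,0],[-0.004,0.0,-0.001,0,0,0],[-0.005,0.0,-0.001,0,0,0]],
  ],
)

```text
time_s: 19.6
position: [0.4618, -0.1172, 0.1782]
tcp_rot: [[-0.001, -0.0, -1.0], [1.0, 0.0, -0.001], [0.0, -1.0, 0.0]]
force: [0.4, 0.2, 0.1]
opening: 0.005
```

>>> jog_arm(
  rows=[
    [[-0.004,0.0,-0.002,0,0,0],[-0.003,0.0,-0.001,0,0,0],[-0.004,0.0,-0.002,0,0,0],[-0.004,0.0,-0.002,0,0,0],[-0.003,0.0,-0.001,0,0,0],[-0.003,0.0,-0.002,0,0,0],[-0.003,0.0,-0.002,0,0,0],[-0.003,0.0,-0.002,0,0,0]],
  ],
)

```text
time_s: 20.4
position: [0.4759, -0.1442, 0.1783]
tcp_rot: [[-0.001, -0.0, -1.0], [1.0, 0.0, -0.001], [0.0, -1.0, 0.0]]
force: [0.5, -0.4, 1.1]
opening: 0.005
```

>>> jog_arm(
  rows=[
    [[-0.003,0.0,-0.002,0,0,0],[-0.002,0.0,-0.002,0,0,0],[-0.003,0.0,-0.002,0,0,0],[-0.002,0.0,-0.003,0,0,0],[-0.002,0.0,-0.002,0,0,0],[-0.002,0.0,-0.002,0,0,0],[-0.002,0.0,-0.002,0,0,0],[-0.002,0.0,-0.002,0,0,0]],
  ],
)

```text
time_s: 21.2
position: [0.4929, -0.1622, 0.1782]
tcp_rot: [[-0.0, -0.0, -1.0], [1.0, 0.0, -0.0], [0.0, -1.0, 0.0]]
force: [-0.3, -0.2, 0.9]
opening: 0.004
```

```bash
python3 - <<'E'
from h import *
track([0.4913,-0.1633,0.1803],22.8613,24)
E
```

```text
look 21.2 1312.0 iou 0.95 2827 err deg 2.1 tcp [ 0.493 -0.163  0.178]
fit [6.04  2.135 0.865] w now 0.27 stop at 24.21 res [ 0.019  0.026 -0.001 -0.011 -0.014]
[[[-0.003,0.0,-0.003,0,0,0],[-0.002,0.0,-0.003,0,0,0],[-0.002,0.0,-0.003,0,0,0],[-0.001,0.0,-0.002,0,0,0],[-0.002,0.0,-0.002,0,0,0],[-0.001,0.0,-0.002,0,0,0],[-0.001,0.0,-0.002,0,0,0],[-0.001,0.0,-0.002,0,0,0]]]
[[[0.0,0.0,-0.001,0,0,0],[-0.001,0.0,-0.002,0,0,0],[-0.001,0.0,-0.001,0,0,0],[-0.001,0.0,-0.002,0,0,0],[0.0,0.0,-0.001,0,0,0],[-0.001,0.0,-0.002,0,0,0],[0.0,0.0,-0.001,0,0,0],[-0.001,0.0,-0.001,0,0,0]]]
[[[0.0,0.0,-0.001,0,0,0],[0.0,0.0,-0.001,0,0,0],[-0.001,0.0,-0.001,0,0,0],[0.0,0.0,-0.001,0,0,0],[0.0,0.0,-0.001,0,0,0],[0.0,0.0,0.0,0,0,0],[-0.001,0.0,-0.001,0,0,0],[0.0,0.0,-0.001,0,0,0]]]
end cmd [0.5283, -0.1833, 0.1803] ph 23.2801 t 23.65
```

>>> jog_arm(
  rows=[
    [[-0.003,0.0,-0.003,0,0,0],[-0.002,0.0,-0.003,0,0,0],[-0.002,0.0,-0.003,0,0,0],[-0.001,0.0,-0.002,0,0,0],[-0.002,0.0,-0.002,0,0,0],[-0.001,0.0,-0.002,0,0,0],[-0.001,0.0,-0.002,0,0,0],[-0.001,0.0,-0.002,0,0,0]],
  ],
)

```text
time_s: 22.05
position: [0.5119, -0.175, 0.1782]
tcp_rot: [[-0.001, -0.0, -1.0], [1.0, 0.0, -0.001], [0.0, -1.0, 0.0]]
force: [0.3, -0.0, 0.1]
opening: 0.002
```

>>> jog_arm(
  rows=[
    [[0.0,0.0,-0.001,0,0,0],[-0.001,0.0,-0.002,0,0,0],[-0.001,0.0,-0.001,0,0,0],[-0.001,0.0,-0.002,0,0,0],[0.0,0.0,-0.001,0,0,0],[-0.001,0.0,-0.002,0,0,0],[0.0,0.0,-0.001,0,0,0],[-0.001,0.0,-0.001,0,0,0]],
  ],
)

```text
time_s: 22.85
position: [0.5229, -0.18, 0.1782]
tcp_rot: [[-0.001, -0.0, -1.0], [1.0, 0.0, -0.001], [0.0, -1.0, 0.0]]
force: [0.3, 0.3, -0.5]
opening: 0.004
```

>>> jog_arm(
  rows=[
    [[0.0,0.0,-0.001,0,0,0],[0.0,0.0,-0.001,0,0,0],[-0.001,0.0,-0.001,0,0,0],[0.0,0.0,-0.001,0,0,0],[0.0,0.0,-0.001,0,0,0],[0.0,0.0,0.0,0,0,0],[-0.001,0.0,-0.001,0,0,0],[0.0,0.0,-0.001,0,0,0]],
  ],
)

```text
time_s: 23.65
position: [0.5299, -0.1821, 0.1783]
tcp_rot: [[-0.0, 0.0, -1.0], [1.0, -0.0, -0.0], [-0.0, -1.0, -0.0]]
force: [-0.4, 1.0, -0.3]
opening: 0.004
```

```bash
python3 - <<'E'
from h import *
track([0.5283,-0.1833,0.1803],23.2801,8)
E
```

```text
look 23.65 1334.8 iou 0.93 2686 err deg 0.9 tcp [ 0.53  -0.182  0.178]
fit [6.041 2.134 0.863] w now 0.046 stop at 24.23 res [ 0.026  0.002 -0.005 -0.006 -0.014]
[[[0.0,0.0,0.0,0,0,0],[0.0,0.0,-0.001,0,0,0],[0.0,0.0,-0.001,0,0,0],[0.0,0.0,0.0,0,0,0],[0.0,0.0,0.0,0,0,0],[0.0,0.0,0.0,0,0,0],[0.0,0.0,0.0,0,0,0],[0.0,0.0,0.0,0,0,0]]]
end cmd [0.5303, -0.1833, 0.1803] ph 23.3049 t 24.5
```

Nearly stopped; wait until well past rest, then remeasure.

>>> jog_arm(
  rows=[
    [[0,0,0,0,0,0],[0,0,-0.001,0,0,0],[0,0,-0.001,0,0,0],[0,0,0,0,0,0],[0,0,0,0,0,0],[0,0,0,0,0,0],[0,0,0,0,0,0],[0,0,0,0,0,0]],
  ],
)

```text
time_s: 24.5
position: [0.5318, -0.182, 0.1783]
tcp_rot: [[-0.0, -0.0, -1.0], [1.0, -0.0, -0.0], [-0.0, -1.0, 0.0]]
force: [-0.6, -0.4, 0.4]
opening: 0.003
```

>>> jog_arm(
  rows=[
    [[0,0,0,0,0,0],[0,0,0,0,0,0],[0,0,0,0,0,0],[0,0,0,0,0,0],[0,0,0,0,0,0],[0,0,0,0,0,0],[0,0,0,0,0,0],[0,0,0,0,0,0]],
  ],
)

```text
time_s: 25.3
position: [0.5318, -0.182, 0.1782]
tcp_rot: [[-0.001, -0.0, -1.0], [1.0, -0.0, -0.001], [-0.0, -1.0, 0.0]]
force: [-0.6, 0.2, 0.4]
opening: 0.007
```

```bash
python3 - <<'E'
from h import *
t,th,i,n=look();print(t,np.degrees(th),i,n)
E
```

```text
25.3 255.50000000000003 0.9212184873949579 2712
```

>>> jog_arm(
  rows=[
    [[0,0,0,0,0,0],[0,0,0,0,0,0],[0,0,0,0,0,0],[0,0,0,0,0,0],[0,0,0,0,0,0],[0,0,0,0,0,0],[0,0,0,0,0,0],[0,0,0,0,0,0]],
  ],
)

```text
time_s: 26.15
position: [0.5318, -0.182, 0.1782]
tcp_rot: [[-0.0, -0.0, -1.0], [1.0, 0.0, -0.0], [0.0, -1.0, 0.0]]
force: [-0.5, -0.5, -0.1]
opening: 0.006
```

```bash
python3 - <<'E'
from h import *
t,th,i,n=look("wend");print(t,np.degrees(th),i,n,arc(th,.115),bot.read_state()['position'])
print(bot.landmark_of("wrist","light_top"))
bot.capture("top");print(bot.landmark_of("top","light_top"))
E
```

```text
26.15 255.50000000000003 0.9202239328201539 2713 [np.float64(0.5266619995945558), np.float64(-0.18381476403781077), 0.115] [ 0.5318046  -0.1820107   0.17826384]
[{'xyz': [0.5276, -0.1808, 0.1175], 'conf': 0.88}, {'xyz': [0.3756, -0.3433, -0.0006], 'conf': 0.73}]
[{'xyz': [0.3766, -0.3448, 0.0006], 'conf': 0.61}]
```

View pics/wend.png

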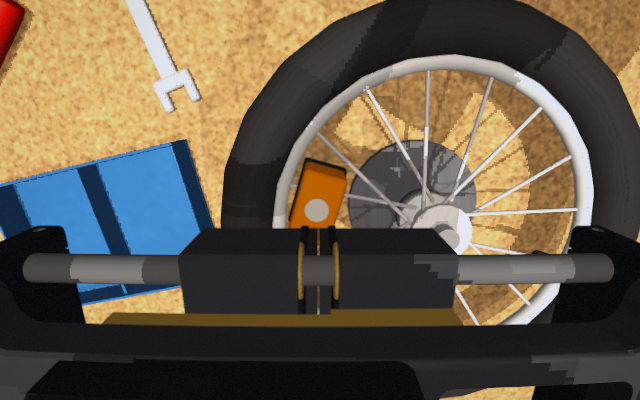

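The picture shows the light at rest, with its lens at about (316, 210) just in front of the fingers. The tool is about 5 mm from the light's centre sideways, 63 mm above its top. I'll take out those few millimetres and hand in.

>>> jog_arm(
  rows=[
    [[0,0,0.002,0,0,0],[0,0,0.002,0,0,0],[0,0,0,0,0,0],[0,0,0,0,0,0]],
  ],
)

```text
time_s: 26.75
position: [0.5277, -0.182, 0.1783]
tcp_rot: [[-0.0, -0.0, -1.0], [1.0, 0.0, -0.0], [0.0, -1.0, 0.0]]
force: [-0.5, -0.7, 0.9]
opening: 0.005
```

```bash
python3 - <<'E'
from rig import bot
s=bot.read_state();print(s['time_s'],s['position'],s['force']);print(bot.hand_in())
E
```

```text
26.75 [ 0.52770811 -0.18201311  0.17828016] [-0.47420257 -0.69691063  0.92525301]
the job is handed in; nothing more can be done
None
```

I pushed the light from behind with closed fingers, up to about 2.1 rad/s counter-clockwise. I then lifted off and followed the coasting wheel with the wrist camera until it stopped by itself at about 24 s. The tool was over the light from about 1.5 s after letting go. The job was handed in at 26.75 s and gives no verdict.

- **Following:** at each look the light was usually within about 4° of the tool's commanded angle, roughly 7 mm sideways. Two looks in quick succession at 7.2 s showed 8.4°, about 15 mm, because the arm holds still during a camera call.
- **At the end:** two looks 0.85 s apart both put the light at 255.5°, so the wheel was at rest. The tool was about 2 mm sideways from the light's centre and 63 mm above its top, with the fingertips about 44 mm above it. Force readings were at noise level, around 1 N.
- **Disagreements:**
  - The camera fits left an error of about 1.5° that came back each turn, probably from a hub position a few mm off.
  - The top camera did not find the light at the end, only a false detection near (0.38, -0.34). The wrist landmark also listed that false point second; its best hit agreed with my fit to about 3 mm.
- **Not checked:** I did not measure the bystanders again afterwards. The tool stayed well clear of them throughout.

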